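# Stop the tube shaker and unload its snapped-in racks

### The arm

A 6-joint arm with a two-finger parallel gripper is mounted at the origin on the work surface. World frame = base frame: x ahead of the robot, y to its left, z up, the work surface at z = 0. Lengths are in m, angles in rad, forces in N, time in s.
With the tool pointing down it reaches from about 0.375 to 0.9 m from the base axis. Payload 3.1 kg.
Tool frame: the origin (TCP) lies midway between the tips of the shut fingers; the grasp point (between the pads) lies 19 mm behind it (ctrl.grasp_offset is the distance from the TCP to the grasp point, in m); z points along the fingers, y is the direction in which the jaws open and shut (so a half turn about z gives the same grasp; the last joint's range is limited). The gripper opens to 87 mm and grips with 3 to 60 N. Pads are 19 mm wide; open, the fingers measure 117 mm over their backs; the gripper's body (75 mm by 190 mm) begins 51 mm behind the grasp point.
Start: joints at [1.155, 0.527, 1.433, -0, 1.181, -0.178], TCP at [0.147, 0.607, 0.223] pointing down, gripper open.
Joint ranges: [-3.08, 3.08], [-0.75, 2.2], [0.22, 2.44], [-1.43, 4.57], [0, 2.65], [-2.85, 2.85]. Speed limits (rad/s): [2.79, 2.79, 3.14, 3.14, 3.14, 3.14].

### API

Orientations are given as a unit quaternion [x, y, z, w].
In Python, from plant import ctrl gives the robot as it stands. Calls block until the motion is done:
- ctrl.move_pose(position, orientation): joint-space move of the TCP to a pose.
- ctrl.move_l(position, velocity=0.15, rot=None): straight line of the TCP; rot=None keeps the orientation; velocity is the mean speed in m/s.
- ctrl.goto_joints(angles): joint-space move.
- ctrl.grip(opening, squeeze=None): finger opening in m; squeeze is the grip in N (None keeps the last); returns when the fingers have stopped.
- ctrl.sleep(seconds).
- ctrl.inverse_kinematics(position, orientation): joint angles nearest the present ones, or None.
- ctrl.get_obs(): the state.
- ctrl.camera(name): name is "side" or "top" or "wrist"; returns a dict with "color" (400x640x3 uint8, red, green, blue), "intrinsics" (3x3 intrinsics, pixels), "origin" and "orientation" of the camera in the world; the wrist camera has in their place "T_tool_cam" (4x4, takes a point from camera to tool coordinates, whose origin is the TCP and whose axes are the flange's). Camera axes: x right, y up, looking along -z (the intrinsics and any distortion apply to the point x, -y, -z); pixel columns grow to the right and rows downward; lengths in m; the calibration is good to about 2 mm. The wrist camera is an equidistant fisheye: a pixel r from the principal point sees the ray r / f radians off the axis. A picture is of the moment at which its call begins: read the wrist's pose just before it. There is no depth.
A pose or a line that the arm cannot do raises ctrl.IKError and nothing moves.
- ctrl.sign_off(): hands the job in, once; it reports no verdict.
Trained networks look in a picture, given as the dict that the camera call returned (one of the last four; its "shot" number tells which), for a name from the list of things; names that differ only in an ending like _2 or _b are one class to them, and where a whole thing is asked for, a point or a joint stands for the part that bears it (a point fixed in the world has none). Each returns a list of dicts, best first, with "confidence" (0 to 1); they miss things now and then, are a little off and sometimes report something else, mostly with a low value. They report only what shows in the picture. A call takes as long as a camera call. They do not tell look-alikes from the thing itself.
- ctrl.masks_of(picture, name): "mask" (400x640 bool, what is visible of it) and "location" ([row, column] as shares, 0 to 1, of the picture: columns of its width, rows of its height, amid what is visible of it).
- ctrl.tip_of(picture, name): "location" ([row, column] as shares, 0 to 1, of the picture: columns of its width, rows of its height: a listed point, or the origin of a listed thing).
The state is a dict: "t": time; "joint_positions": joint angles; "joint_vel": joint speeds; "tau": joint torques, N m; "ee_pos": TCP position; "ee_rot": TCP orientation; "ft_force": force on the tool from outside, world axes, zero at the start; "ft_torque": the same for the moment, N m; "width": finger opening in m.
Only numpy, scipy, OpenCV 4.12 (cv2) and the standard library are available. Lean on these libraries where they do the work, as an engineer would, in place of code of your own. Each camera call takes 0.05 s, during which the arm holds its last target. There are 200 camera calls.

### The job

The shaking run is over: fold the clear guard right back, turn the speed dial under it anticlockwise all the way to its off stop, and only then pull every tube rack that is on the platform up out of its sprung catches and stand it upright on the floor of the steel tray. Leave the guard shut again and the dial at off, and do not disturb the bottle, the tip box or the beaker.

Things in the scene. Friction and masses are not known exactly. Their poses are not given: they have to be found in the camera images.
- shaker: orbital tube shaker, fixed, 230 mm deep (x) by 376 wide (y). Origin: bottom centre; front faces -x, y to its left, z up. Right part: rack platform (see point platform). Left part: console 118 mm wide centred at y = 128 mm; its front half (x -115 to -9 mm) is a deck 100 mm high with the dial, its rear half is 155 mm high
- platform (a point): centre of the shaker's aluminium platform, on its top, 60 mm above the bench, axes as the shaker. Four rack places at (x, y) = (+-45, +-62) mm from it, some may be empty; racks sit with own axes along the shaker's. Two sprung plungers hold each down at its ends: a straight upward pull of 10 to 18 N frees it after 7 mm; 30 mm up it is clear of all guides and posts (22 mm high)
- guard (a joint): clear L-shaped flip guard over the dial, 0.13 kg, hinged at its rear edge on top of the console, axis along the shaker's y. 0 = shut; it rises and folds backwards as the value grows; 3.0 rad = folded right back. Light hinge: let go below about 1.5 rad it falls shut, beyond about 1.7 rad it falls open
- guard_tab (a point): grip point of the guard's black tab, which sticks out 37 mm from the guard's front: 18 mm wide along the shaker's y (the way to pinch it), 12 mm thick; free space under it when shut (console front 9 mm behind this point). It swings on a 124 mm radius about guard_hinge and may pivot between the fingertips. At 0 rad it points to the shaker's front, at 3.0 to the rear
- guard_hinge (a point): middle of the guard's hinge axis (parallel to the shaker's y), 156 mm above the bench
- dial (a joint): speed dial on the console deck under the guard. 0 = off, against its stop; grows clockwise seen from above, up to 4.0 rad. At 0 its grip bar lies along the shaker's x, white pointer line to the front; turning it anticlockwise by the value read brings it to off. Friction 0.04 N m
- dial_grip (a point): on the dial's vertical axis, 137 mm above the bench, 7 mm below the top of its upright grip bar (14 mm thick, 42 mm long, 32 mm tall), which stands on a disc of 44 mm diameter, 23 mm below this point. The point turns with the dial; its own x axis lies along the bar
- tray: loose stainless tray, 0.9 kg, outside 170 mm (x) by 240 mm (y), 28 mm high, walls and floor 4 mm. Origin: centre of the underside. Holds four racks in two rows of two, standing along its length (y)
- bottle: bystander: glass reagent bottle, 86 mm diameter, 180 mm tall; origin under its centre
- tipbox: bystander: green pipette tip box, 85 x 125 x 82 mm; origin under its centre
- beaker: bystander: glass beaker, 68 mm diameter, 85 mm tall; origin under its centre
- rack1: yellow tube rack with capped tubes, about 0.3 kg: block 54 (own x) x 90 (own y) x 48 mm high, caps to 61 mm. Carrying arch: level cross-bar along own y, 14 x 14 mm section, 85 to 99 mm above the block's underside, 72 mm clear between its end posts, made to be gripped across from above. Origin: centre of the underside, z up. None if absent (or while held)
- rack2: a rack like rack1; None if absent (or while it is held)
- rack3: a rack like rack1; None if absent (or while it is held)
- rack4: a rack like rack1; None if absent (or while it is held)
There are look-alikes about, which are no part of the job. What is shaped like the rack3 but black is not meant.

How it is judged:
By the outcome, as a careful person would: the job done as asked, in the order asked, and still so for the second after the job is handed in, with the robot touching nothing.
Of rack1, rack2, rack3, rack4 only 2 to 4 are there at a start; the rules pass over those that are not, and their reading is None.
At some moment in a run one of tray may be knocked a few centimetres aside while the robot is not near it.
Once in a run the grip may slacken for a moment while it holds something.
It also fails if it takes over 208 s, if anything falls off the work surface, if the arm or the gripper's body presses on something with over 40 N, if the wrist force passes 120 N, or if a joint passes its speed limit or range.

## Working session

There is one attempt and no reset: what is moved stays moved. The work goes in short steps, each a Python script; the robot and the scene stay as the last script left them, time stands still between calls to the robot, and variables do not carry over. Pictures are saved under pics/ and viewed, about 12 in all and at most 16, crops included, and the job is handed in when it is done.

```bash
ls; mkdir -p pics
python3 - <<'E'
from plant import ctrl
import cv2
for n in ("side","top"):
    p=ctrl.camera(n); cv2.imwrite(f"pics/{n}0.png",p["color"][:,:,::-1])
    print(n,p["intrinsics"],p["origin"],p["orientation"])
    for k in ["guard_tab","guard_hinge","dial_grip","dial","guard","platform","shaker","tray","rack1","bottle","tipbox","beaker"]:
        r=ctrl.tip_of(p,k)
        print(k,[(round(q["confidence"],2),(round(q["location"][1]*640),round(q["location"][0]*400))) for q in r][:6])
print(ctrl.get_obs(), ctrl.camera("wrist")["T_tool_cam"],ctrl.grasp_offset)
E
```

```text
pics
side [[370.08790577   0.         322.27579799]
 [  0.         370.08790577 196.88232509]
 [  0.           0.           1.        ]] [ 0.06838397 -0.58816526  0.63488404] [ 0.45816299 -0.14461477 -0.27984465  0.83118001]
guard_tab [(0.93, (233, 177)), (0.67, (306, 223)), (0.6, (277, 163)), (0.2, (315, 237))]
guard_hinge [(0.71, (279, 162)), (0.52, (263, 174))]
dial_grip [(0.59, (266, 171)), (0.24, (355, 194))]Traceback (most recent call last):
  File "<stdin>", line 7, in <module>
ValueError: it knows: beaker, bottle, dial_grip, guard_hinge, guard_tab, platform, rack, shaker, tipbox, tray
```

```bash
cat > h.py <<'E'
from plant import ctrl
import numpy as np, cv2
from scipy.spatial.transform import Rotation as R
def ray(p,u,v,obs=None):
    """world origin and unit direction of pixel u,v"""
    K=p["intrinsics"]; x=(u-K[0][2])/K[0][0]; y=(v-K[1][2])/K[1][1]
    if "origin" in p:
        d=np.array([x,-y,-1.]); Rm=R.from_quat(p["orientation"]).as_matrix(); o=np.array(p["origin"])
    else:
        r=np.hypot(x,y); s=np.sin(r)/max(r,1e-9); d=np.array([x*s,-y*s,-np.cos(r)])
        T=np.array(p["T_tool_cam"]); Rt=R.from_quat(obs["ee_rot"]).as_matrix()
        Rm=Rt@T[:3,:3]; o=np.array(obs["ee_pos"])+Rt@T[:3,3]
    d=Rm@d; return o,d/np.linalg.norm(d)
def at_z(p,u,v,z,obs=None):
    o,d=ray(p,u,v,obs); return o+d*(z-o[2])/d[2]
def proj(p,X,obs=None):
    K=p["intrinsics"]
    if "origin" in p: Rm=R.from_quat(p["orientation"]).as_matrix(); o=np.array(p["origin"])
    else:
        T=np.array(p["T_tool_cam"]); Rt=R.from_quat(obs["ee_rot"]).as_matrix()
        Rm=Rt@T[:3,:3]; o=np.array(obs["ee_pos"])+Rt@T[:3,3]
    c=Rm.T@(np.asarray(X,float)-o); x,y,z=c[0],-c[1],-c[2]
    if "origin" in p: a,b=x/z,y/z
    else:
        r=np.hypot(x,y); t=np.arctan2(r,z); a,b=x/max(r,1e-9)*t,y/max(r,1e-9)*t
    return np.array([K[0][0]*a+K[0][2],K[1][1]*b+K[1][2]])
def tips(p,k,n=8):
    return [(round(q["confidence"],2),q["location"][1]*640,q["location"][0]*400) for q in ctrl.tip_of(p,k)][:n]
def shot(n,name=None):
    o=ctrl.get_obs(); p=ctrl.camera(n)
    if name: cv2.imwrite(f"pics/{name}.png",p["color"][:,:,::-1])
    return p,o
E
python3 - <<'E'
from h import *
Z=dict(guard_tab=.15,guard_hinge=.156,dial_grip=.137,platform=.06,shaker=0,tray=0,rack=.06,bottle=0,tipbox=0,beaker=0)
for n in ("side","top"):
    p,o=shot(n,n+"0")
    print(n,p["origin"],p["orientation"],p["intrinsics"][0])
    for k,z in Z.items():
        print(k,[(c,round(u),round(v),at_z(p,u,v,z)[:2].round(3)) for c,u,v in tips(p,k)])
o=ctrl.get_obs();print(o["t"],o["ee_rot"],o["ft_force"],ctrl.grasp_offset);p=ctrl.camera("wrist");print(p["T_tool_cam"],p["intrinsics"])
E
```

```text
side [ 0.06838397 -0.58816526  0.63488404] [ 0.45816299 -0.14461477 -0.27984465  0.83118001] [370.08790577   0.         322.27579799]
guard_tab [(0.7, 233, 172, array([0.399, 0.277]))]
guard_hinge [(0.73, 277, 161, array([0.522, 0.249])), (0.43, 348, 221, array([ 0.496, -0.096]))]
dial_grip [(0.68, 262, 171, array([0.476, 0.254]))]
platform [(0.72, 317, 213, array([0.539, 0.083])), (0.7, 404, 314, array([ 0.472, -0.294]))]
shaker [(0.63, 306, 221, array([0.539, 0.14 ]))]
tray []
rack [(0.93, 346, 220, array([0.581, 0.011])), (0.91, 316, 238, array([ 0.476, -0.002])), (0.88, 286, 214, array([0.471, 0.13 ])), (0.88, 246, 257, array([0.305, 0.04 ])), (0.87, 211, 231, array([0.281, 0.185])), (0.79, 215, 204, array([0.339, 0.298])), (0.52, 279, 164, array([0.606, 0.392]))]
bottle [(0.72, 396, 216, array([ 0.761, -0.002]))]
tipbox []
beaker [(0.61, 359, 193, array([0.761, 0.161]))]
top [0.37080552 0.05890108 1.28271548] [-0.06120955  0.05057449  0.71242458 -0.69724231] [413.29625346   0.         316.00421806]
guard_tab [(0.65, 252, 249, array([0.399, 0.252]))]
guard_hinge [(0.73, 250, 204,
[... 516 characters left out ...]
)]
bottle [(0.56, 333, 134, array([0.762, 0.018])), (0.38, 340, 220, array([0.485, 0.004]))]
tipbox [(0.75, 394, 140, array([ 0.739, -0.176]))]
beaker [(0.79, 289, 138, array([0.755, 0.159]))]
1.3 [ 1.18601875e-01  9.92941889e-01  2.99249898e-05 -1.61169137e-07] [0.00151591 0.44063822 0.25437333] 0.0187
[[ 1.09662243e-04  9.67317619e-01  2.53567766e-01  6.80957818e-02]
 [ 9.99999675e-01 -3.08489490e-04  7.44357670e-04 -1.40277420e-03]
 [ 7.98253280e-04  2.53567602e-01 -9.67317339e-01 -1.62091847e-01]
 [ 0.00000000e+00  0.00000000e+00  0.00000000e+00  1.00000000e+00]] [[309.70691629   0.         317.22467652]
 [  0.         309.70691629 199.39258863]
 [  0.           0.           1.        ]]
```

View pics/side0.png

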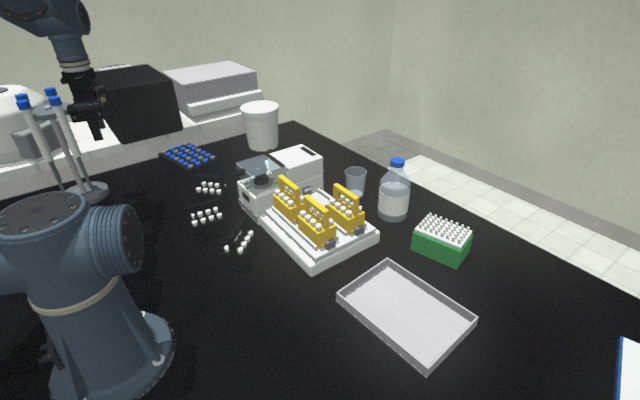

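```bash
sleep 1; ls pics
```

```text
side0.png
top0.png
```

View pics/top0.png

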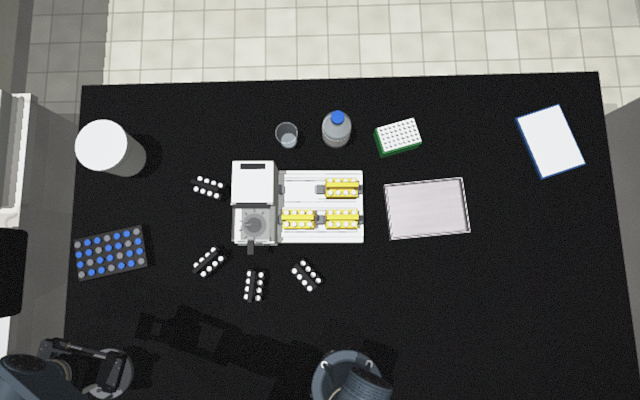

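The three yellow racks are on the platform, at top-image pixels (342,188), (298,219) and (342,219). The look-alikes are the black racks on the bench at (208,186), (208,262), (254,286) and (306,275). I choose the yellow ones. Next I'll look from close by.

```bash
cat >> h.py <<'E'
def down(yaw,tilt=0.):
    """tool pointing down, tool x at world angle yaw; tilt about world-ish shaker y leaning body to +x when tilt>0"""
    return (R.from_euler("z",yaw)*R.from_euler("x",np.pi)).as_quat()
E
python3 - <<'E'
from h import *
Z=dict(guard_tab=.15,guard_hinge=.156,dial_grip=.137,platform=.06,rack=.06)
for i,(x,y) in enumerate([(.48,.2),(.5,.08)]):
    ctrl.move_pose([x,y,.36],down(np.pi))
    p,o=shot("wrist",f"w{i}")
    print(o["t"],o["ee_pos"])
    for k,z in Z.items():
        print(k,[(c,round(u),round(v),at_z(p,u,v,z,o)[:2].round(4)) for c,u,v in tips(p,k)])
E
```

```text
3.3083 [0.47964573 0.20065442 0.35973161]
guard_tab [(0.66, 364, 106, array([0.3937, 0.2549])), (0.4, 268, 171, array([0.473 , 0.1389]))]
guard_hinge [(0.6, 361, 210, array([0.5198, 0.2528]))]
dial_grip [(0.47, 95, 187, array([ 0.492 , -0.1431]))]
platform [(0.58, 233, 199, array([0.5316, 0.0655]))]
rack [(0.92, 432, 99, array([0.3724, 0.3748])), (0.86, 265, 68, array([0.3302, 0.1208])), (0.84, 193, 172, array([4.872e-01, 4.000e-04])), (0.72, 271, 173, array([0.4898, 0.1289])), (0.67, 198, 225, array([5.761e-01, 3.000e-04])), (0.63, 427, 222, array([0.5704, 0.3789])), (0.59, 357, 53, array([0.3083, 0.258 ]))]
4.1667 [0.5000262  0.07961503 0.35995176]
guard_tab [(0.58, 458, 99, array([0.3982, 0.257 ]))]
guard_hinge [(0.85, 452, 193, array([0.5194, 0.2529])), (0.31, 267, 154, array([0.4717, 0.0183]))]
dial_grip [(0.5, 345, 177, array([0.5035, 0.1129]))]
platform [(0.87, 310, 185, array([0.5295, 0.0669]))]
rack [(0.98, 423, 49, array([0.3152, 0.2411])), (0.96, 270, 213, array([0.5747, 0.0039])), (0.94, 337, 58, array([0.3379, 0.1076])), (0.9, 348, 157, array([0.4869, 0.1246])), (0.8, 484, 212, array([0.5747, 0.3664])), (0.72, 487, 93, array([0.3734, 0.3548])), (0.62, 269, 155, array([0.4839, 0.0047]))]
```

View pics/w0.png

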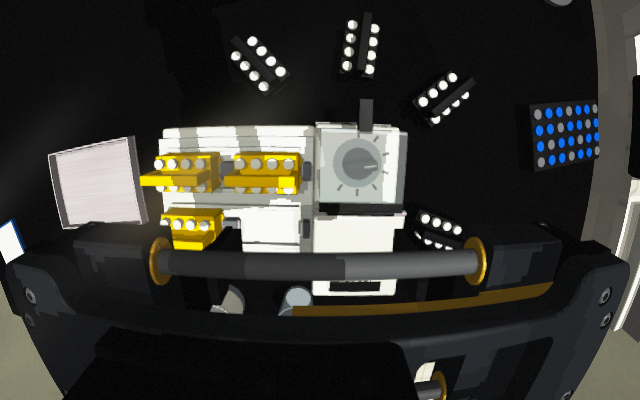

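```bash
cat > ov.py <<'E'
from h import *
import sys
def box(x0,x1,y0,y1,z): return [(x0,y0,z),(x1,y0,z),(x1,y1,z),(x0,y1,z)]
def overlay(p,o,S,yaw,plat,racks,name,crop,sc):
    u0,v0,u1,v1=crop
    im=cv2.resize(np.ascontiguousarray(p["color"][v0:v1,u0:u1,::-1]),None,fx=sc,fy=sc,interpolation=cv2.INTER_CUBIC)
    def dr(poly,o0,y,c):
        M=R.from_euler("z",y).as_matrix()
        P=[]
        poly=np.array(poly)
        for a,b in zip(poly,np.roll(poly,-1,0)):
            for t in np.linspace(0,1,8): P.append((proj(p,M@(a+(b-a)*t)+np.array([*o0,0]),o)-[u0,v0])*sc)
        cv2.polylines(im,[np.int32(np.round(P))],True,c,1,cv2.LINE_AA)
    dr(box(-.115,.115,-.188,.188,0),S,yaw,(255,0,255))
    dr(box(-.009,.115,.069,.187,.155),S,yaw,(0,0,255))
    dr(box(-.115,-.009,.069,.187,.1),S,yaw,(0,255,0))
    for r in racks:
        dr(box(-.007,.007,-.043,.043,.159),r,yaw,(255,0,0))
        dr(box(-.027,.027,-.045,.045,.108),r,yaw,(255,128,0))
    cv2.imwrite(f"pics/{name}.png",im)
E
python3 - <<'E'
from ov import *
p,o=shot("wrist")
yaw=0.0; pl=np.array([.5305,.0645]); M=R.from_euler("z",yaw).as_matrix()[:2,:2]
racks=[pl+M@np.array(q) for q in [(.045,-.062),(-.045,-.062),(-.045,.062)]]
overlay(p,o,pl+M@[0,.0625],yaw,pl,racks,"ov1",(220,70,520,270),2.6)
E
```

```text
(no output)
```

View pics/ov1.png

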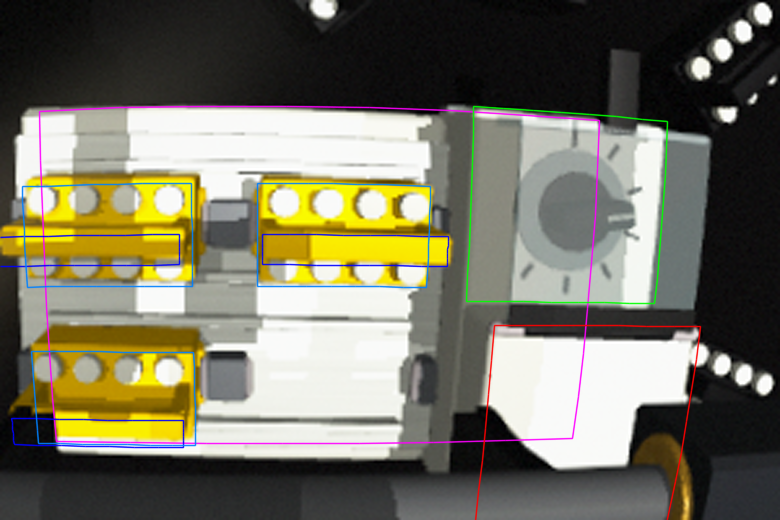

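Racks and console match the model with yaw ≈ 0. The bars sit about 3 mm nearer the robot than I drew them. The dial pointer points to the image right, so the dial reads about 1.6 rad. Now the guard.

```bash
cat >> h.py <<'E'
H=np.array([.5195,.254,.156]); PL=np.array([.5275,.066])
def qt(yaw,t): return (R.from_euler("y",t)*R.from_quat(down(yaw))).as_quat()
def tcp(G,q): return np.array(G)+.0187*R.from_quat(q).as_matrix()[:,2]
def tilt(th): return np.interp(th,[1.4,2.8],[0,.5])
def guard_pose(th,r=.124):
    q=qt(np.pi,tilt(th)); return tcp(H+r*np.array([-np.cos(th),0,np.sin(th)]),q),q
def stat(s=""):
    o=ctrl.get_obs(); print(s,round(o["t"],1),np.round(o["ee_pos"],4),"w",round(o["width"],4),"f",np.round(o["ft_force"],1)); return o
E
python3 - <<'E'
from h import *
ths=np.r_[np.arange(.2,2.7,.25),2.75]
for th in ths: 
    if ctrl.inverse_kinematics(*guard_pose(th)) is None: print("no ik",th)
P,q=guard_pose(0)
ctrl.grip(.06,10)
ctrl.move_pose(P+[0,0,.08],q)
p,o=shot("wrist"); print([(c,at_z(p,u,v,.156,o).round(4)) for c,u,v in tips(p,"guard_tab")],[(c,at_z(p,u,v,.156,o).round(4)) for c,u,v in tips(p,"guard_hinge")])
cv2.imwrite("pics/tab.png",p["color"][100:350,150:500,::-1])
E
```

```text
[(0.68, array([0.3975, 0.2549, 0.156 ]))] []
```

View pics/tab.png

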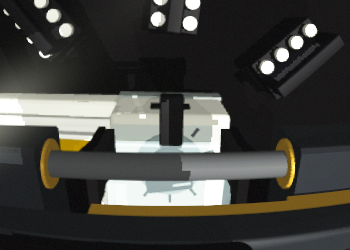

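The tab at crop pixel (172,118) lies midway between the fingers, so I'll grip it and fold the guard back.

Run:
```python
from h import *
P,q=guard_pose(0)
ctrl.move_l(P,.12); stat("down"); ctrl.grip(0,12); o=stat("grip")
if .012<o["width"]<.025:
    for th in np.r_[np.arange(.2,2.7,.25),2.75]:
        P,q=guard_pose(th); ctrl.move_l(P,.15,rot=q); o=stat(f"{th:.2f}")
        if o["width"]<.01 or np.linalg.norm(o["ft_force"])>40: print("STOP");break
shot("side","side1")
```

```text
down 7.2 [0.3961 0.2541 0.1377] w 0.06 f [ 0.2 -0.3  0.3]
grip 8.0 [0.3955 0.2568 0.1375] w 0.0179 f [-1.5 10.9 -0.2]
0.20 8.3 [0.3979 0.2568 0.1627] w 0.0176 f [-1.8 10.5 -0. ]
0.45 8.7 [0.4077 0.2566 0.1921] w 0.0176 f [-1.9  7.9  0.4]
0.70 9.1 [0.4243 0.2563 0.218 ] w 0.0179 f [-2.2  7.1  2.8]
0.95 9.4 [0.4474 0.2558 0.2392] w 0.018 f [-3.   5.8  5.2]
1.20 9.8 [0.4754 0.2552 0.2539] w 0.0176 f [-1.1  4.2  5.5]
1.45 10.1 [0.5054 0.2546 0.2609] w 0.0179 f [-0.8  3.4  3.7]
1.70 10.5 [0.5337 0.2539 0.2596] w 0.0176 f [-0.2  1.1  4.3]
1.95 10.8 [0.5617 0.2534 0.252 ] w 0.0177 f [ 1.  -0.7  1.1]
2.20 11.1 [0.5866 0.2528 0.2378] w 0.0179 f [ 0.7 -2.   0.4]
2.45 11.5 [0.6078 0.2525 0.2174] w 0.0182 f [ 1.3 -5.4  0.8]
2.75 11.9 [0.6251 0.2522 0.1858] w 0.0183 f [ 1.  -5.6 -0.2]
```

Run:
```python
from h import *
ctrl.grip(.05,12); o=ctrl.get_obs()
ctrl.move_l(o["ee_pos"]-.09*R.from_quat(o["ee_rot"]).as_matrix()[:,2],.2)
ctrl.move_pose([.46,.254,.27],down(np.pi))
p,o=shot("wrist","dial1"); stat()
for k,z in dict(dial_grip=.137,guard_tab=.17,guard_hinge=.156).items(): print(k,[(c,u,v,at_z(p,u,v,z,o).round(4)) for c,u,v in tips(p,k)])
s,_=shot("side","side2")
a=cv2.resize(p["color"][60:310,170:470,::-1],None,fx=1.6,fy=1.6); b=cv2.resize(s["color"][120:280,200:400,::-1],None,fx=1.6,fy=1.6)
im=np.zeros((400,800,3),np.uint8); im[:,:480]=a; im[:256,480:]=b; cv2.imwrite("pics/d1.png",im)
```

```text
14.3 [0.4616 0.2543 0.2698] w 0.05 f [ 1.2 -0.2 -0.7]
dial_grip [(0.59, 316.992, 200.59999999999997, array([0.4705, 0.2523, 0.137 ]))]
guard_tab []
guard_hinge [(0.78, 317.376, 255.20000000000002, array([0.5207, 0.2527, 0.156 ]))]
```

View pics/d1.png

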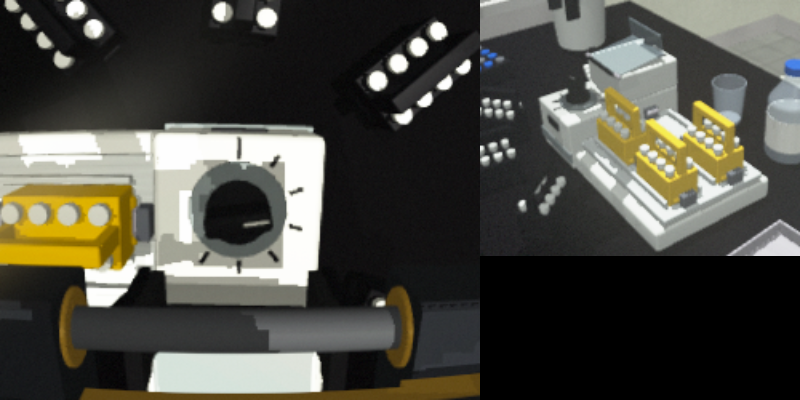

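Run:
```python
from h import *
p,o=shot("wrist")
D=at_z(p,318.75,192.5,.114,o); print("disc",D.round(4))
a=at_z(p,170+243/1.6,60+226/1.6,.144,o);b=at_z(p,170+270/1.6,60+221/1.6,.144,o); print(a.round(4),b.round(4),"line angle",np.degrees(np.arctan2(*(b-a)[1::-1])))
C=np.array([*D[:2],.140-.0187])
for y in [100.4,180,-79.6,0]:
    j=ctrl.inverse_kinematics(C,down(np.radians(y))); print(y,None if j is None else np.round(j,3))
```

```text
disc [0.4688 0.2537 0.114 ]
[0.4703 0.2566 0.144 ] [0.4672 0.2728 0.144 ] line angle 100.80261591671949
100.4 [ 0.286  0.552  1.757 -0.     0.832  0.105]
180 [ 0.286  0.552  1.757  0.     0.832 -1.285]
-79.6 None
0 [ 0.286  0.552  1.757 -0.     0.832  1.857]
```

Run:
```python
from h import *
C=np.array([.470,.2535,.138-.0187]); q=down(np.radians(100.6))
ctrl.grip(.05,20); ctrl.move_pose(C+[0,0,.09],q); ctrl.move_l(C,.12); stat("at")
ctrl.grip(0,20); o=stat("grip"); print(o["ft_torque"])
j0=np.array(o["joint_positions"]); 
for d in np.r_[np.arange(.2,1.3,.2),1.25,1.3,1.34,1.38,1.42,1.46,1.5,1.54]:
    j=j0.copy(); j[5]-=d; ctrl.goto_joints(j); o=ctrl.get_obs()
    print(round(d,2),round(o["joint_positions"][5],3),round(o["width"],4),np.round(o["ft_force"],1),np.round(o["ft_torque"],3))
    if d>1.2 and abs(o["ft_torque"][2])>.35: break
stat()
```

```text
at 16.9 [0.4706 0.2537 0.1198] w 0.0501 f [-0.6 -0.6  0.3]
grip 17.6 [0.4687 0.2531 0.1193] w 0.0138 f [-2.8 -1.7  4.4]
[-0.31730058  0.6588953   0.02060799]
0.2 -0.097 0.0142 [-1.3  1.   1.7] [-0.106  0.091  0.028]
0.4 -0.295 0.0139 [ 0.2  1.6 -0.4] [ 0.081 -0.15   0.033]
0.6 -0.494 0.0138 [ 2.4  2.6 -1.9] [ 0.343 -0.409 -0.027]
0.8 -0.695 0.0139 [ 4.6  4.5 -2.8] [ 0.639 -0.569 -0.03 ]
1.0 -0.895 0.0139 [ 4.3  4.3 -4. ] [ 0.886 -0.627 -0.001]
1.2 -1.095 0.0136 [ 2.4  5.6 -4.8] [ 1.106 -0.635  0.004]
1.25 -1.145 0.0137 [ 2.4  7.3 -3.9] [ 1.168 -0.619  0.043]
1.3 -1.195 0.0138 [ 2.4  7.6 -4.9] [ 1.241 -0.603  0.055]
1.34 -1.235 0.0136 [ 3.8  7.7 -4.8] [ 1.309 -0.67   0.02 ]
1.38 -1.275 0.0139 [ 3.5  8.5 -5.1] [ 1.368 -0.557 -0.083]
1.42 -1.313 0.0145 [ 4.   8.4 -4.8] [ 1.266 -0.67  -0.467]
 20.7 [0.4707 0.2553 0.1194] w 0.0145 f [ 4.   8.4 -4.8]
```

```bash
cat >> h.py <<'E'
H=np.array([.5195,.2545,.156]); YAW=-.024
def guard_pose(th,r=.124):
    q=(R.from_euler("z",YAW)*R.from_quat(qt(np.pi,tilt(th)))).as_quat()
    return tcp(H+R.from_euler("z",YAW).apply(r*np.array([-np.cos(th),0,np.sin(th)])),q),q
E
python3 - <<'E'
from h import *
ctrl.grip(.05,12); o=stat("rel"); ctrl.move_l(np.array(o["ee_pos"])+[0,0,.15],.2)
p,o=shot("wrist"); 
P,q=guard_pose(3.0); zt=R.from_quat(q).as_matrix()[:,2]
ctrl.move_pose(P-.10*zt,q)
p2,o2=shot("wrist"); stat(); print([(c,u,v,at_z(p2,u,v,.173,o2).round(4)) for c,u,v in tips(p2,"guard_tab")], "expected",proj(p2,tcp([0,0,0],q)*0+P-.0187*zt,o2),(P-.0187*zt).round(4))
im=np.zeros((400,800,3),np.uint8)
for i,x in enumerate((p,p2)): im[:,400*i:400*i+400]=cv2.resize(x["color"][80:330,190:440,::-1],(400,400))
cv2.imwrite("pics/d2.png",im)
E
```

```text
rel 21.6 [0.4687 0.2531 0.1193] w 0.0497 f [-0.3 -1.2 -1.8]
 23.5 [0.6801 0.2513 0.2452] w 0.0504 f [-0.8  1.1 -0. ]
[(0.73, 310.91200000000003, 64.60000000000001, array([0.4988, 0.2471, 0.173 ])), (0.65, 316.672, 203.39999999999998, array([0.6401, 0.2495, 0.173 ])), (0.46, 179.584, 147.92000000000002, array([0.5844, 0.1233, 0.173 ]))] expected [319.22213804 205.76638852] [0.6422 0.2516 0.1735]
```

View pics/d2.png

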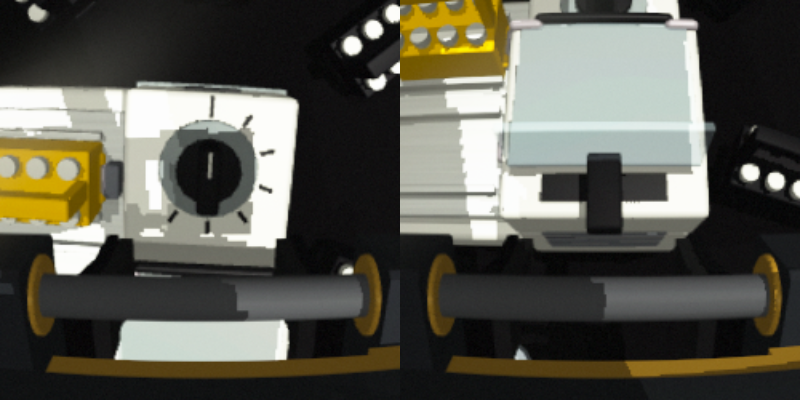

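The dial pointer at (210,160) points straight at the off tick (212,105). The guard is folded right back and its tab at (604,195) is between the fingers. Now I'll shut the guard.

Run:
```python
from h import *
def gp(th):
    P,q=guard_pose(th); return P-.007*R.from_quat(q).as_matrix()[:,2],q
P,q=gp(3.0); ctrl.move_l(P,.12); stat("at"); ctrl.grip(0,12); o=stat("grip")
if .012<o["width"]<.025:
    for th in np.r_[np.arange(2.8,.1,-.25),.02]:
        P,q=gp(th); ctrl.move_l(P,.15,rot=q); o=stat(f"{th:.2f}")
        if o["width"]<.01 or np.linalg.norm(o["ft_force"])>40: print("STOP");break
    else:
        ctrl.grip(.05); ctrl.move_l(P+[0,0,.2],.25)
p,o=shot("side","side3"); 
for k,z in dict(tray=0,rack=.06,guard_tab=.156).items(): print(k,[(c,u,v,at_z(p,u,v,z).round(3)) for c,u,v in tips(p,k)])
p,o=shot("top","top3"); m=ctrl.masks_of(p,"tray")[0]; print(m["confidence"])
c=cv2.findContours(m["mask"].astype(np.uint8),0,2)[0]; c=max(c,key=cv2.contourArea); W=np.array([at_z(p,u,v,.028)[:2] for u,v in c[:,0]],np.float32); print("tray",cv2.minAreaRect(W)); stat()
```

```text
at 24.5 [0.6374 0.2519 0.1644] w 0.0497 f [-0.8  0.3  0. ]
grip 25.1 [0.6367 0.2519 0.1632] w 0.0178 f [ 0.7  1.4 -0.1]
2.80 25.4 [0.63   0.252  0.1886] w 0.0176 f [0.4 1.2 0.4]
2.55 25.8 [0.6171 0.2523 0.2157] w 0.0178 f [-0.5  0.7  0.3]
2.30 26.1 [0.5983 0.2527 0.2378] w 0.0181 f [ 0.2 -0.   0.2]
2.05 26.5 [0.5742 0.2532 0.2547] w 0.0181 f [0.2 0.2 2.3]
1.80 26.8 [0.5463 0.2538 0.2651] w 0.018 f [ 0.7 -0.7  1.8]
1.55 27.2 [0.5167 0.2544 0.268 ] w 0.0177 f [-0.1  0.2  1.8]
1.30 27.5 [0.4869 0.2551 0.2634] w 0.0176 f [-1.7 -1.9  2.4]
1.05 27.9 [0.4585 0.2557 0.2513] w 0.0178 f [-1.2 -1.5 -0.9]
0.80 28.2 [0.4343 0.2562 0.233 ] w 0.0178 f [ 2.  -3.5 -3.7]
0.55 28.6 [0.4151 0.2567 0.2094] w 0.0178 f [ 3.  -5.5 -3.7]
0.30 29.0 [0.4021 0.257  0.1813] w 0.0179 f [ 1.  -5.1 -2. ]
0.02 29.3 [0.3963 0.2571 0.147 ] w 0.0179 f [ 0.1 -6.2 -1.9]
tray [(0.65, 402.11199999999997, 310.88, array([ 0.518, -0.254,  0.   ]))]
rack [(0.9, 314.112, 235.32000000000002, array([0.477, 0.009, 0.06 ])), (0.83, 348.288, 219.79999999999998, array([0.586, 0.007, 0.06 ])), (0.75, 209.408, 235.4, array([0.27, 0.17, 0.06])), (0.65, 243.00799999999998, 256.68, array([0.301, 0.046, 0.06 ])), (0.61, 218.368, 200.8, array([0.353, 0.306, 0.06 ])), (0.56, 290.17600000000004, 213.07999999999998, array([0.482, 0.127, 0.06 ]))]
guard_tab [(0.67, 234.176, 174.07999999999998, array([0.392, 0.254, 0.156]))]
0.86
tray ((0.5161135792732239, -0.25892406702041626), (0.17136715352535248, 0.2463388890028), 4.116944313049316)
 31.4 [0.3952 0.2573 0.3458] w 0.0503 f [-0.4 -0.6 -0.4]
```

The guard is shut and the tray is found. Next I'll hover over the first rack and check from close by.

```bash
cat >> h.py <<'E'
def rackxy(i,j): return PL+R.from_euler("z",YAW).as_matrix()[:2,:2]@np.array([.045*i,.062*j])
RQ=down(np.pi/2+YAW)
def tray_pose(p):
    r=ctrl.masks_of(p,"tray"); 
    if not r: return None
    c=max(cv2.findContours(r[0]["mask"].astype(np.uint8),0,2)[0],key=cv2.contourArea)
    W=np.array([at_z(p,u,v,.028)[:2] for u,v in c[:,0]],np.float32)
    (x,y),(w,h),a=cv2.minAreaRect(W)
    if w>h: a-=90; w,h=h,w
    return np.array([x,y-.003]),np.radians(a),(round(w,3),round(h,3)),round(r[0]["confidence"],2)
E
python3 - <<'E'
from ov import *
xy=rackxy(1,-1); print(xy)
ctrl.move_pose([*xy,.152-.0187+.09],RQ)
p,o=shot("wrist"); print([(c,at_z(p,u,v,.06,o).round(4)) for c,u,v in tips(p,"rack")])
racks=[rackxy(*q) for q in [(1,-1),(-1,-1),(-1,1)]]
overlay(p,o,PL+R.from_euler("z",YAW).as_matrix()[:2,:2]@[0,.0625],YAW,PL,racks,"ov2",(170,80,470,330),2)
t,_=shot("top"); print(tray_pose(t)); stat()
E
```

```text
[0.57099918 0.00293796]
[(0.93, array([0.3438, 0.2335, 0.06  ])), (0.86, array([0.4852, 0.1251, 0.06  ])), (0.75, array([0.3594, 0.1   , 0.06  ])), (0.64, array([0.4791, 0.0021, 0.06  ])), (0.64, array([0.5712, 0.0019, 0.06  ]))]
(array([ 0.51621687, -0.26297099]), np.float64(0.07608177691025053), (0.171, 0.245), 0.59)
 32.9 [0.571  0.0041 0.224 ] w 0.0501 f [-1.3  1.2 -1. ]
```

View pics/ov2.png

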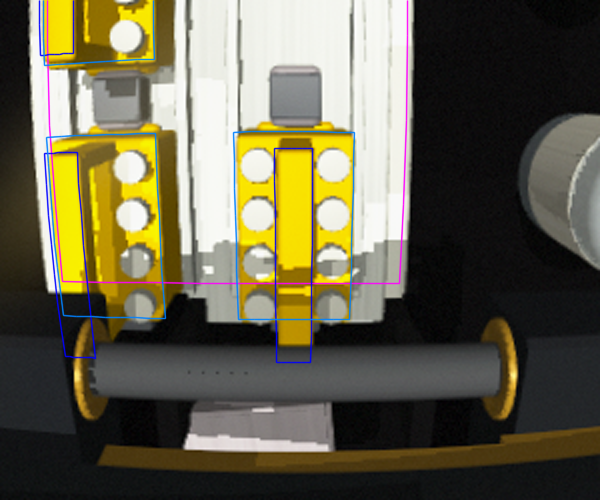

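```bash
cat >> h.py <<'E'
def pick(xy):
    """grip the bar of the rack at platform place xy and pull it straight up"""
    z=.152-.0187
    ctrl.grip(.05,40); ctrl.move_pose([*xy,z+.09],RQ); ctrl.move_l([*xy,z],.15); ctrl.grip(0,45); o=stat("grip")
    if not .011<o["width"]<.018: raise SystemExit("bad grip")
    ctrl.move_l([*xy,z+.012],.03); stat("pulled")
    ctrl.move_l([*xy,z+.055],.1); o=stat("up")
    if not .011<o["width"]<.018: raise SystemExit("lost")
def place(T,a,slot,zc=.152-.0187+.055):
    """carry over the tray slot, check the tray has not moved, lower to contact, release"""
    xy=T+R.from_euler("z",a).as_matrix()[:2,:2]@np.array(slot); q=down(np.pi/2+a)
    o=ctrl.get_obs(); ctrl.move_l([*xy,zc],.2,rot=q); stat("over")
    lower(xy)
def lower(xy):
    f0=ctrl.get_obs()["ft_force"][2]; zt=.004+.092-.0187
    ctrl.move_l([*xy,zt+.012],.12)
    for dz in (.008,.005,.003,.001,-.001,-.003,-.005):
        ctrl.move_l([*xy,zt+dz],.04); o=ctrl.get_obs()
        if o["ft_force"][2]-f0>4: break
    stat(f"low {dz}"); ctrl.grip(.045); ctrl.move_l([*xy,zt+.13],.2); stat("off")
E
python3 - <<'E'
from h import *
pick(rackxy(1,-1))
s,_=shot("side","side4"); print("tray side",[(c,at_z(s,u,v,0).round(3)) for c,u,v in tips(s,"tray")])
t,_=shot("top"); print(tray_pose(t))
E
```

```text
grip 34.8 [0.571  0.0029 0.1334] w 0.0132 f [-0.7 -0.4  2.3]
pulled 35.4 [0.5717 0.0029 0.1462] w 0.0134 f [-0.3  0.4 -0.1]
up 35.9 [0.5707 0.003  0.1882] w 0.0135 f [-0.   0.4 -3. ]
tray side [(0.69, array([ 0.512, -0.257,  0.   ])), (0.21, array([0.686, 0.14 , 0.   ]))]
(array([ 0.51642036, -0.26258472]), np.float64(0.05848593869296075), (0.174, 0.25), 0.87)
```

Run:
```python
from h import *
place(np.array([.516,-.2625]),.066,(.04,-.057))
s,_=shot("side","side5"); print("tray side",[(c,at_z(s,u,v,0).round(3)) for c,u,v in tips(s,"tray")])
w,o=shot("wrist","w5"); print([(c,at_z(w,u,v,.004,o).round(3)) for c,u,v in tips(w,"rack")])
ctrl.move_pose([*rackxy(-1,-1),.152-.0187+.09],RQ)
t,_=shot("top"); print(tray_pose(t))
a=cv2.resize(w["color"][:,:,::-1],(480,300)); b=s["color"][120:400,200:520,::-1]
im=np.zeros((300,800,3),np.uint8); im[:,:480]=a; im[:280,480:]=b; cv2.imwrite("pics/v5.png",im); stat()
```

```text
over 37.9 [ 0.5597 -0.3155  0.1882] w 0.0134 f [-0.7 -0.3 -2.4]
low -0.001 40.1 [ 0.5599 -0.3169  0.0775] w 0.0132 f [-2.6  0.5  5.5]
off 41.8 [ 0.5589 -0.3162  0.2063] w 0.0451 f [ 0.2  0.7 -1.1]
tray side [(0.92, array([ 0.512, -0.262,  0.   ]))]
[(0.56, array([ 0.562, -0.322,  0.004]))]
(array([ 0.51642269, -0.26160661]), np.float64(0.07625166994304078), (0.171, 0.247), 0.68)
 43.3 [0.4821 0.0039 0.2233] w 0.0449 f [-0.5  0.2 -0.1]
```

View pics/v5.png

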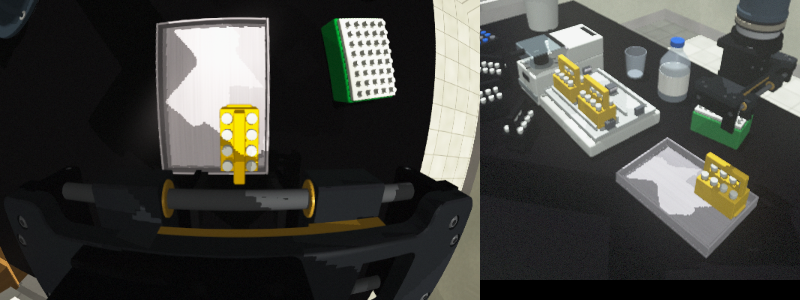

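The first rack stands upright in the tray's far corner, wrist view (238,140). The guard is shut and the other two racks are still on the platform. Second rack next.

Run:
```python
from h import *
T0=np.array([.516,-.2625])
pick(rackxy(-1,-1))
t,_=shot("top"); r=tray_pose(t); print(r); s,_=shot("side"); print([(c,at_z(s,u,v,0).round(3)) for c,u,v in tips(s,"tray")])
if r is not None and np.linalg.norm(r[0]-T0)<.012: place(T0,.066,(-.04,-.057))
else: raise SystemExit("tray moved?")
w,o=shot("wrist","w6"); print([(c,at_z(w,u,v,.004,o).round(3)) for c,u,v in tips(w,"rack")])
ctrl.move_pose([*rackxy(-1,1),.152-.0187+.09],RQ)
t,_=shot("top"); print(tray_pose(t)); stat()
```

```text
grip 45.4 [0.481  0.0051 0.1334] w 0.0135 f [-0.7  0.8  1.9]
pulled 46.0 [0.4812 0.0051 0.1461] w 0.0136 f [-1.3 -0.3  3.8]
up 46.6 [0.4808 0.0051 0.1881] w 0.0137 f [ 0.5 -0.3 -3. ]
(array([ 0.51541805, -0.26242695]), np.float64(0.06891536854203703), (0.173, 0.245), 0.94)
[(0.6, array([ 0.519, -0.257,  0.   ]))]
over 48.5 [ 0.4797 -0.3207  0.1882] w 0.0134 f [-0.   0.5 -2.5]
low -0.001 50.8 [ 0.48   -0.3222  0.0775] w 0.0134 f [-1.5  1.1  5.5]
off 52.4 [ 0.4792 -0.3214  0.2065] w 0.0454 f [-0.4  0.1  0.1]
[(0.86, array([ 0.469, -0.328,  0.004])), (0.75, array([ 0.552, -0.325,  0.004]))]
(array([ 0.50857568, -0.2660744 ]), np.float64(0.07805518760037766), (0.173, 0.245), 0.58)
 54.3 [0.4846 0.1281 0.2232] w 0.0452 f [-0.2  0.6  1.7]
```

Run:
```python
from h import *
pick(rackxy(-1,1))
for i in range(2):
    t,_=shot("top"); print(tray_pose(t),[(c,at_z(t,u,v,.004).round(3)) for c,u,v in tips(t,"rack")])
s,_=shot("side"); print([(c,at_z(s,u,v,0).round(3)) for c,u,v in tips(s,"tray")],[(c,at_z(s,u,v,.004).round(3)) for c,u,v in tips(s,"rack")])
a=t["color"][150:270,360:500,::-1]; cv2.imwrite("pics/t7.png",np.hstack([cv2.resize(a,(420,360)),cv2.resize(s["color"][180:380,300:500,::-1],(360,360))]))
```

```text
grip 56.4 [0.4838 0.1291 0.1334] w 0.0134 f [-0.4 -0.3  2.4]
pulled 56.9 [0.4845 0.1291 0.1461] w 0.0135 f [ 0.3 -0.6  0.5]
up 57.5 [0.4837 0.1291 0.1881] w 0.0135 f [ 0.2  0.7 -3.2]
(array([ 0.50718844, -0.26607517]), np.float64(0.07818519979584397), (0.17, 0.244), 0.82) [(0.97, array([0.362, 0.39 , 0.004])), (0.95, array([0.597, 0.407, 0.004])), (0.78, array([ 0.472, -0.324,  0.004])), (0.65, array([ 0.54 , -0.319,  0.004])), (0.52, array([0.297, 0.265, 0.004])), (0.41, array([0.325, 0.1  , 0.004]))]
(array([ 0.50744283, -0.26558016]), np.float64(0.07805710174741115), (0.17, 0.243), 0.69) [(0.88, array([0.585, 0.402, 0.004])), (0.87, array([ 0.55 , -0.326,  0.004])), (0.74, array([ 0.463, -0.332,  0.004])), (0.66, array([0.363, 0.399, 0.004])), (0.58, array([0.3  , 0.265, 0.004])), (0.55, array([0.315, 0.099, 0.004]))]
[(0.91, array([ 0.506, -0.26 ,  0.   ]))] [(0.95, array([ 0.561, -0.315,  0.004])), (0.95, array([0.565, 0.265, 0.004])), (0.92, array([0.29 , 0.251, 0.004])), (0.85, array([0.364, 0.399, 0.004])), (0.77, array([0.321, 0.107, 0.004])), (0.6, array([ 0.47 , -0.327,  0.004])), (0.52, array([ 0.507, -0.264,  0.004]))]
```

View pics/t7.png

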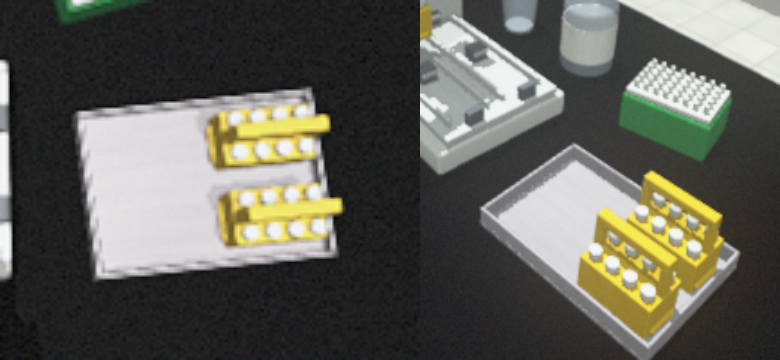

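Both racks stand upright in the tray. It has shifted about 9 mm to (0.507, -0.266), so I'll place the third rack in the free half using the new pose.

Run:
```python
from h import *
T=np.array([.5075,-.266]); a=.077
place(T,a,(0,.057))
w,o=shot("wrist"); print([(c,at_z(w,u,v,.004,o).round(3)) for c,u,v in tips(w,"rack")])
ctrl.move_pose([.45,.05,.40],down(np.pi/2))
t,_=shot("top"); print(tray_pose(t)); s,_=shot("side","s8")
cv2.imwrite("pics/v8.png",np.hstack([cv2.resize(w["color"][:,:,::-1],(400,250)),cv2.resize(t["color"][120:320,180:500,::-1],(400,250))]))
cv2.imwrite("pics/v9.png",cv2.resize(s["color"][130:380,190:510,::-1],None,fx=2.4,fy=2.4)); stat()
```

```text
over 59.8 [ 0.5029 -0.2081  0.1883] w 0.0137 f [-0.8 -0.1 -2.5]
low -0.001 62.0 [ 0.5032 -0.2093  0.0774] w 0.0132 f [-1.7  0.7  4.7]
off 63.7 [ 0.5024 -0.2087  0.2065] w 0.0448 f [ 0.2  0.4 -0.8]
[(0.9, array([ 0.471, -0.325,  0.004])), (0.63, array([ 0.503, -0.212,  0.004])), (0.58, array([ 0.555, -0.327,  0.004]))]
(array([ 0.50630522, -0.26615415]), np.float64(0.07805657743757155), (0.173, 0.244), 0.7)
 65.2 [0.4502 0.0491 0.3989] w 0.0451 f [0.1 0.2 0.1]
```

View pics/v8.png

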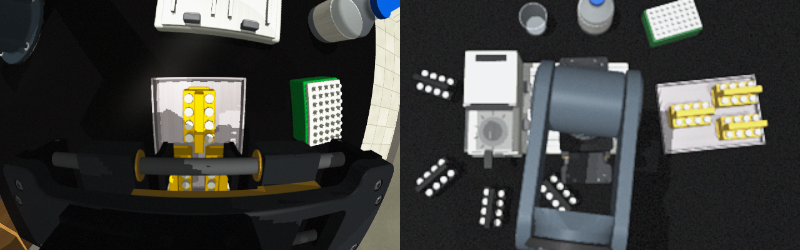

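View pics/v9.png

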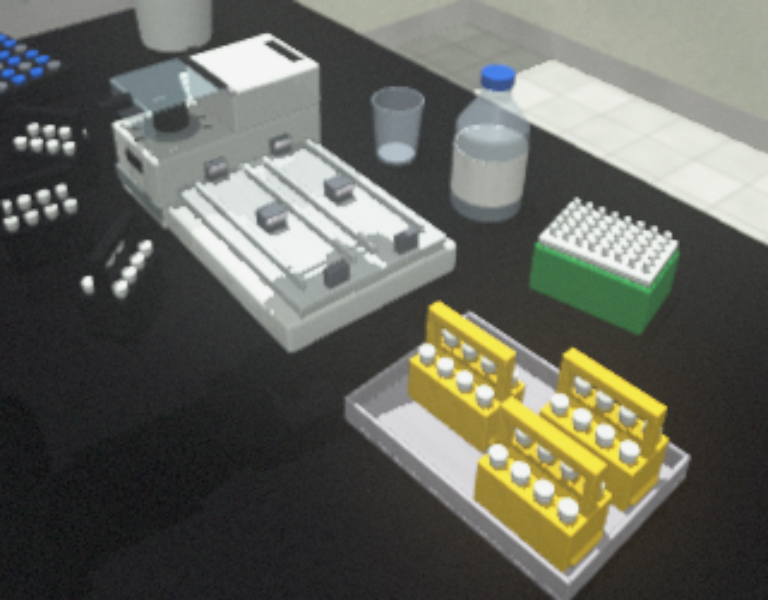

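The platform is empty and all three racks stand upright in the tray at (465,375), (605,420) and (545,480) in the last view. The guard is shut at (165,90), and the bottle, beaker and tip box are in place. Handing in.

Run:
```python
from h import *
print(ctrl.sign_off())
```

```text
the job is handed in; nothing more can be done
None
```

The job is done and handed in at about 65 s of the 208 s allowed. I folded the guard right back and turned the dial about 1.4 rad anticlockwise until it hit its stop (reaction 0.47 N m). Then I shut the guard and moved all three yellow racks from the platform to the tray floor.

**Last checks:** The final side and top views show the platform empty and the three racks upright inside the tray. The guard is shut, and the bottle, beaker and tip box look to be where they started. The arm was clear of everything at hand-in.

**Dial:** I checked that it pointed at off in a close view before shutting the guard. I did not check it close up again afterwards.

**Disagreement:** The tray had moved about 9 mm by the time the second rack was in. I measured it again and placed the third rack to the new position. No check failed.

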